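Line up the purge head, lock it and hold the sprung selector at the third click

ROBOT

A 6-joint arm with a two-finger parallel gripper is mounted at the origin on the work surface. World frame = base frame: x ahead of the robot, y to its left, z up, the work surface at z = 0. Lengths are in m, angles in degrees, forces in N, time in s.
With the tool pointing down it reaches from about 0.4 to 0.825 m from the base axis. Payload 7 kg.
Tool frame: the origin (TCP) lies on the front face of the gripper's body, between the roots of the fingers; the fingertips stand 66 mm ahead of it and the grasp point (between the pads) lies 47 mm ahead of it (nose_length is the distance from the TCP to the fingertips, in m); y points along the fingers, z is the direction in which the jaws open and shut, and the axes are right-handed (so a half turn about y gives the same grasp; the last joint's range is limited). The gripper opens to 88 mm and grips with 3 to 60 N. Pads are 19 mm wide; open, the fingers measure 130 mm over their backs; the gripper's body (78 mm by 193 mm) begins 47 mm behind the grasp point.
Start: joints at [-54.483, 20.546, 0.682, 0, -70.136, -16.507], TCP at [0.22, -0.638, 0.292] pointing down, gripper open.
Joint ranges: [-176.03, 176.03], [-82.01, 121.73], [-58.28, 71.71], [-173.87, 95.51], [-174.79, -0.11], [-173.66, 173.66]. Speed limits (degrees/s): [136.94, 136.94, 172.46, 180, 180, 180].

INTERFACE

Orientations are given as [roll, pitch, yaw] about the fixed x, y, z axes, in that order (R = Rz(yaw) Ry(pitch) Rx(roll)).
In Python, from plant import get_state, capture, close_job, nose_length gives the robot as it stands.
- The arm moves only by the tool apply_moves, never from a script. Its argument "rows" is a list of rows, each a list of 2 entries, a list of its own where there are three numbers: the shift along the tool's x, y, z in m, then the turn about the tool's y in degrees. In form: [[[tx, ty, tz], yaw], ...]. A call has 1 to 20 rows; each row is the pose to reach, as a shift and turn from the pose commanded when the call began, along the tool's axes at that moment; what a row does not reach only later rows make up. A row lasts 1/8 s, in which the tool goes at most 62.5 mm and 10.7 degrees, less where a joint would pass 70% of its speed; a pose out of reach is approached as far as the arm can. A call with a gripper value outside its range is refused whole. "gripper" is the opening, from 0 (shut) to 1 (fully open), set as the call begins (left out, the last holds). The fingers move at their own pace and stop on an object; "grip_force" is the grip in N (left out, the last holds). Time passes only in rows, so rows that repeat a pose let the fingers close. It gives the time, the measured TCP pose, the force and the opening at its end, in the units of the state.
- get_state(): the state, without advancing time (a new reading comes with each control period).
- capture(name): name is "side" or "top" or "wrist"; returns a dict with "pixels" (384x512x3 uint8, blue, green, red), "z_map" (384x512 float32, m along the optical axis (not along the pixel's ray), 0 where there is no reading), "intrinsics" (3x3 intrinsics, pixels), "rvec" (rotation vector, rad) and "tvec" (3), from world to camera coordinates, as OpenCV has them; the wrist camera has in their place "mount" (4x4, takes a point from camera to tool coordinates, whose origin is the TCP and whose axes are the tool frame's). Camera axes: x right, y down, z forward; pixel columns grow to the right and rows downward; lengths in m; the calibration is good to about 2 mm. A picture is of the moment at which its call begins: read the wrist's pose just before it.
- close_job(): hands the job in, once; it reports no verdict.
The state is a dict: "time_s": time; "joints": joint angles; "qd": joint speeds; "joint_torque": joint torques, N m; "tcp_pos": TCP position; "eef_rot": TCP orientation; "contact_force": force on the tool from outside, world axes, zero at the start; "moment": the same for the moment, N m; "gripper_width": finger opening in m.
Only numpy, scipy, OpenCV 4.12 (cv2) and the standard library are available. Lean on these libraries where they do the work, as an engineer would, in place of code of your own. Each camera call takes 0.05 s, during which the arm holds its last target.

TASK

Unlock the clamp lever on the grey sliding head, slide the head along its rail until its pointer lines up with the rib on the white cell block, and lock the lever fully again. Then turn the black spring-return selector knob clockwise, counting clicks from its rest position, to the third click without running on to the fourth, and finish while still gripping it there: it springs back if let go. Leave the jar, the wrench and the tray alone.

Things in the scene. Friction and masses are not known exactly. Their poses are not given: they have to be found in the camera images.
- carriage (a joint): Sliding grey head (90 x 200 mm, 26 mm thick, top face 62 mm above the bench) on a straight level rail 440 mm long. Joint value in m: 0 at the end of the rail on the robot's right, up to 0.20 towards its left (+y of the rig). With the clamp open it drags with about 3 N plus damping; with the clamp locked a brake holds it against about 15 N or more. Move it by its lever post or push the block.
- pointer (a point): Tip of the small dark steel pointer (4 mm wide at the tip) that sticks out of the middle of the head's far long side, 55 mm above the bench. Its y axis is the sliding direction (positive = growing joint value), x points away from the robot across the rail, z up.
- cell_rib (a point): The mark: end nearest the rail, at the top, of the thin upright steel rib (4 mm wide, 42 mm long across the rail) on the white cell block (50 x 75 mm) fixed to the rig beside the rail, 54 mm above the bench. Axes parallel to those of pointer. Lined up means no offset between pointer and rib along the y axis; they remain about 3 mm apart along x. At the start the rib is on the +y side.
- clamp (a joint): Clamp lever on top of the head, turning about a vertical axis. 0 rad = fully locked, against its stop; 1.2 rad = fully open, against its stop; grows clockwise seen from above (the post moves away from the robot, in an arc centred on the +y direction of the rail). Stiff (about 0.3 N m, some 4 N at the post) and stays where it is left.
- clamp_post (a point): Centre of the lever's grip: an upright round black post, 18 mm diameter, rising from the lever arm; the grippable part is 36 mm tall, from 79 to 116 mm above the bench (this point at 100 mm), 75 mm from the pivot, on an arm 14 mm wide whose top is at 77 mm. Its x axis points from the pivot outward along the arm, z up. The post turns with the lever, it does not spin by itself.
- clamp_pivot (a point): Point on the lever's vertical pivot axis at the same height as clamp_post; its x axis points along the arm.
- selector (a joint): Spring-return selector knob on the head. 0 rad = rest stop; grows clockwise seen from above. Clicks at 0.42, 0.84, 1.26 and 1.68 rad (every 24 degrees); end stop at 1.93. A spring (0.17 N m at rest, 0.23 N m at the third click) turns it back to rest when let go; the resistance eases into each click, then jumps by about 0.07 N m beyond it.
- selector_grip (a point): On the knob's axis, 116 mm above the bench, where to grip the black bar of the knob: 46 mm long, 14 mm wide, its top at 128 mm and its foot at 90 mm on a 60 mm disc, which sits on a fixed 84 mm dark grey dial with six white ticks (rest and five more, 24 degrees apart). Its x axis runs along the bar towards the end with the white line (the knob's pointer); grip across the y axis. z up.
- jar_mid (a point): Bystander: closed jar, 60 mm diameter, 85 mm tall, at half height. Leave alone.
- wrench: Bystander: steel wrench 160 mm long lying on the bench, origin on the bench at its middle. Leave alone.
- tray: Bystander: open steel tray 100 x 140 x 30 mm standing on the bench, origin at the centre of its underside. Leave alone.

How it is judged:
By the outcome, as a careful person would: the job done as asked, in the order asked, and still so for the second after the job is handed in, while the arm keeps its last pose, push and grip.
It also fails if it takes over 64 s, if anything falls off the work surface, if the arm or the gripper's body presses on something with over 40 N, if the wrist force passes 120 N, or if a joint passes its speed limit or range.

## Working session

There is one attempt and no reset: what is moved stays moved. The work goes in short steps, Python scripts to look and compute and a tool call to move; the robot and the scene stay as the last step left them, time stands still between calls to the robot, and variables do not carry over. Pictures are saved under pics/ and viewed, and the job is handed in when it is done.

Besides the shell and the picture viewer there is one more tool, called as name(argument=value, ...) on one line, values as JSON. apply_moves: Moves the arm, as the interface text tells. Its arguments: {"type":"object","properties":{"rows":{"type":"array"},"gripper":{"type":"number"},"grip_force":{"type":"number"}},"required":["rows"]}

```bash
ls; mkdir -p pics; cat > h.py <<'E'
import numpy as np, cv2
from scipy.spatial.transform import Rotation as R
from plant import get_state, capture, close_job, nose_length
def pose(s):
    T=np.eye(4);T[:3,:3]=R.from_euler('xyz',s['eef_rot'],degrees=True).as_matrix();T[:3,3]=s['tcp_pos'];return T
def cam(name):
    s=get_state();c=capture(name)
    if name=='wrist': W=pose(s)@np.array(c['mount'])
    else:
        E=np.eye(4);E[:3,:3]=cv2.Rodrigues(np.array(c['rvec'],float))[0];E[:3,3]=np.ravel(c['tvec']);W=np.linalg.inv(E)
    c['W']=W;return c
def ray(c,u,v,z):
    d=c['W'][:3,:3]@np.linalg.inv(c['intrinsics'])@np.array([u,v,1.]);o=c['W'][:3,3]
    return o+d*(z-o[2])/d[2]
def pts(c):
    h,w=c['z_map'].shape;u,v=np.meshgrid(np.arange(w),np.arange(h));K=np.array(c['intrinsics']);z=c['z_map']
    P=np.stack([(u-K[0,2])/K[0,0]*z,(v-K[1,2])/K[1,1]*z,z],-1)
    return P@c['W'][:3,:3].T+c['W'][:3,3]
def proj(c,p):
    q=np.linalg.inv(c['W'])@np.append(p,1);q=np.array(c['intrinsics'])@q[:3];return q[:2]/q[2]
E
python3 - <<'E'
from h import *
s=get_state();print(s,nose_length)
for n in ['top','side','wrist']:
    c=cam(n);cv2.imwrite(f'pics/{n}0.png',c['pixels']);print(n,c['W'].round(3).tolist(),np.array(c['intrinsics']).tolist())
E
```

```text
pics
{'time_s': 0.0, 'joints': array([-5.44851397e+01,  2.05925018e+01,  6.31685651e-01, -2.07731409e-02,
       -7.01353343e+01, -1.65080758e+01]), 'qd': array([ 0.00661636,  0.0365939 , -0.02707974,  0.06551509,  0.00205748,
       -0.09456391]), 'joint_torque': array([-9.59420795e-04, -5.82715702e+01,  2.93039507e+01,  6.99655920e+00,
        6.93778595e-03, -1.15162370e-04]), 'tcp_pos': array([ 0.21970118, -0.63782667,  0.29119264]), 'eef_rot': array([-8.99022637e+01,  8.60113343e-03,  1.89997167e+01]), 'contact_force': array([-0.76512453, -1.39531448, -0.99271051]), 'moment': array([-0.01959455,  0.03184557,  0.00471675]), 'gripper_width': 0.08771275565719357} 0.0656
top [[-0.016, -0.996, 0.083, 0.446], [-1.0, 0.014, -0.018, -0.024], [0.017, -0.083, -0.996, 1.099], [0.0, 0.0, 0.0, 1.0]] [[357.1614405735265, 0.0, 255.74285896685547], [0.0, 357.1614405735265, 194.86201459454762], [0.0, 0.0, 1.0]]
side [[-0.902, -0.325, 0.283, 0.2], [-0.431, 0.649, -0.628, 0.734], [0.02, -0.688, -0.725, 0.996], [0.0, 0.0, 0.0, 1.0]] [[400.86211429578816, 0.0, 260.80995725870156], [0.0, 400.86211429578816, 184.84566728363325], [0.0, 0.0, 1.0]]
wrist [[-0.325, 0.917, 0.231, 0.156], [0.946, 0.315, 0.08, -0.659], [0.0, 0.245, -0.97, 0.384], [0.0, 0.0, 0.0, 1.0]] [[337.19982339172145, 0.0, 258.54070450772673], [0.0, 337.19982339172145, 192.64054930357182], [0.0, 0.0, 1.0]]
```

View pics/top0.png

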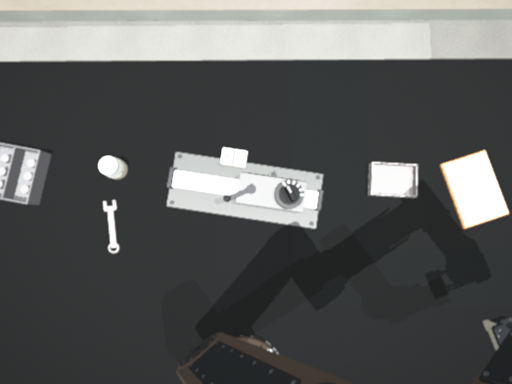

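View pics/side0.png

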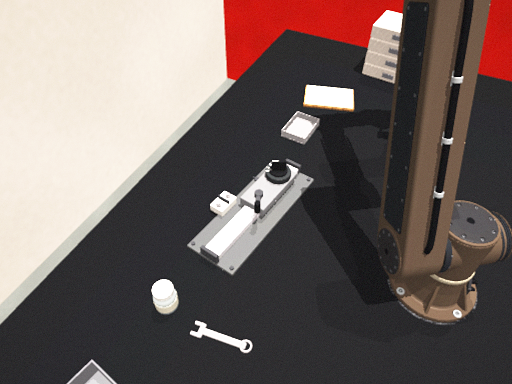

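View pics/wrist0.png

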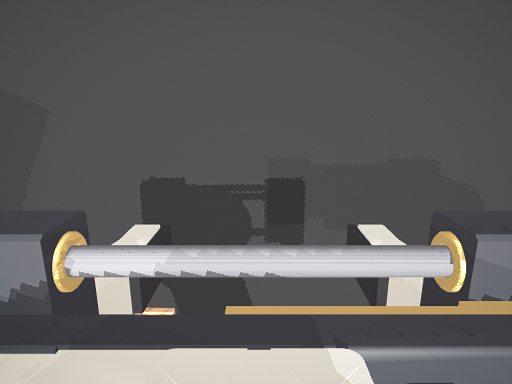

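The top view shows the rig at cols 165–325, rows 150–228. The rail runs slightly tilted, the lever post is near (227,198), the knob near (290,194), and the white cell block near (233,157). I'll zoom in on each.

```bash
python3 - <<'E'
from h import *
c=cam('top');p=c['pixels']
cv2.imwrite('pics/top1.png',cv2.resize(p[140:240,160:330],None,fx=4.7,fy=4.7,interpolation=cv2.INTER_CUBIC))
np.savez('top0.npz',z=c['z_map'],W=c['W'],K=c['intrinsics'],p=p)
P=pts(c)
for uv in [(175,170),(318,200),(227,198),(252,188),(290,194),(275,174),(233,157),(190,182),(200,215)]:
    print(uv,P[uv[1],uv[0]].round(3))
c=cam('side');p=c['pixels']
cv2.imwrite('pics/side1.png',cv2.resize(p[150:275,180:320],None,fx=4.7,fy=4.7,interpolation=cv2.INTER_CUBIC))
E
```

```text
(175, 170) [0.613 0.197 0.034]
(318, 200) [ 0.516 -0.228  0.046]
(227, 198) [0.521 0.037 0.113]
(252, 188) [ 0.551 -0.032  0.079]
(290, 194) [ 0.528 -0.136  0.125]
(275, 174) [ 0.594 -0.101  0.059]
(233, 157) [0.647 0.022 0.05 ]
(190, 182) [0.576 0.152 0.035]
(200, 215) [0.478 0.127 0.   ]
```

View pics/top1.png

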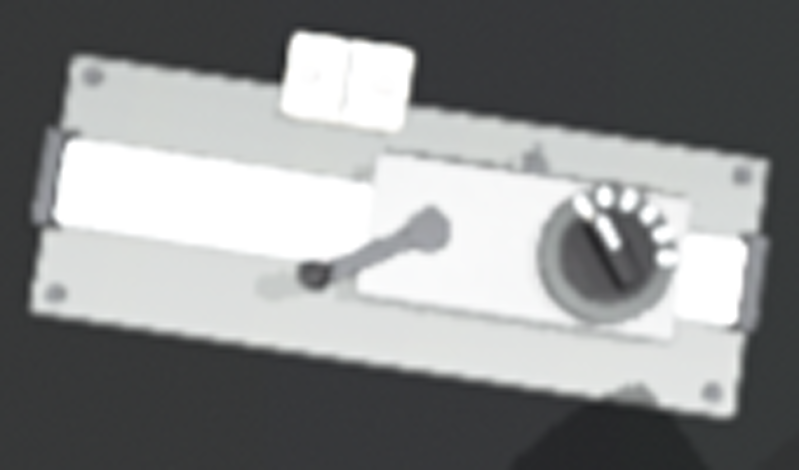

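View pics/side1.png

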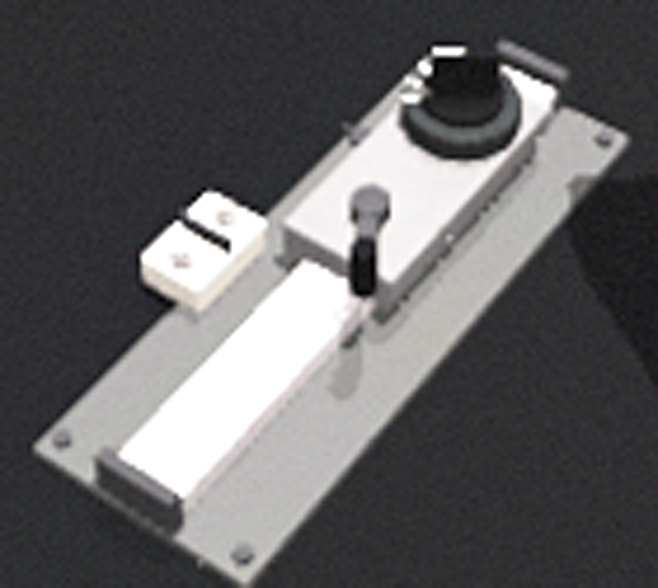

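```bash
python3 - <<'E'
from h import *
c=cam('top');P=pts(c);p=c['pixels'].astype(int)
roi=np.zeros(P.shape[:2],bool);roi[140:240,160:330]=1
X,Y,Z=P[...,0],P[...,1],P[...,2]
# plate outline by brightness
g=p.sum(2)/3
for name,m in [('plate',roi&(g>120)&(Z<0.02)&(Z>-.01)),('head',roi&(abs(Z-.062)<.004)&(g>150)),('rail',roi&(abs(Z-.035)<.006)&(g>180))]:
    q=P[m][:,:2].astype(np.float32);r=cv2.minAreaRect(q*1000);print(name,m.sum(),np.round(r[0],1),np.round(r[1],1),round(r[2],2),np.median(P[m][:,2]))
for name,lo,hi,col in [('post',.095,.12,slice(215,240)),('knob',.11,.135,slice(270,310))]:
    m=roi&(Z>lo)&(Z<hi);k=np.zeros_like(m);k[:,col]=1;m&=k
    v,u=np.nonzero(m);print(name,m.sum(),u.min(),u.max(),v.min(),v.max(),P[m].mean(0).round(4))
    print(cv2.minAreaRect(np.float32(P[m][:,:2]*1000)))
E
```

```text
plate 4682 [573.5 -15.9] [464.1 212.9] 80.52 0.011470792605719593
head 1225 [551.3 -89.4] [199.4 109.5] 80.51 0.06144495701775465
rail 1546 [587.6 -19.8] [438.6 155. ] 75.67 0.03407680176979555
post 32 223 229 194 200 [0.5234 0.04   0.1146]
((523.5518798828125, 40.05445098876953), (15.997028350830078, 15.576772689819336), 44.231300354003906)
knob 98 285 296 184 200 [ 0.533  -0.1362  0.1262]
((533.52880859375, -136.69615173339844), (45.45769119262695, 13.824858665466309), 26.256698608398438)
```

apply_moves(rows=[[[0.015, 0, 0.016], -3], [[0.045, 0.003, 0.048], -8], [[0.08, 0.006, 0.085], -15], [[0.115, 0.009, 0.123], -22], [[0.15, 0.012, 0.16], -29], [[0.185, 0.015, 0.198], -36], [[0.22, 0.018, 0.235], -43], [[0.255, 0.021, 0.272], -50], [[0.29, 0.024, 0.31], -57], [[0.325, 0.027, 0.347], -64], [[0.36, 0.03, 0.384], -71], [[0.395, 0.033, 0.422], -78], [[0.43, 0.036, 0.459], -85], [[0.465, 0.039, 0.497], -91], [[0.49, 0.041, 0.523], -94], [[0.503, 0.041, 0.537], -96], [[0.508, 0.041, 0.542], -96], [[0.508, 0.041, 0.542], -96]])

```text
time_s: 2.55
tcp_pos: [0.5234, 0.0393, 0.2512]
eef_rot: [-90.0, -0.0, 115.0]
contact_force: [-0.7, -0.6, 0.1]
gripper_width: 0.0874
```

```bash
python3 - <<'E'
from h import *
s=get_state();print(s)
c=cam('wrist');cv2.imwrite('pics/wrist1.png',c['pixels'])
import pickle;pickle.dump(c,open('w1.pkl','wb'))
E
```

```text
{'time_s': 2.55, 'joints': array([ 2.57304188e+01,  8.26023125e+00, -2.15590885e+01, -1.93201665e-03,
       -6.01943715e+01, -7.72743191e-01]), 'qd': array([-0.57679252, -0.5561893 , -0.51366284,  0.01694456,  0.00197766,
        0.43097432]), 'joint_torque': array([  0.61159384, -38.34619045,  27.4073571 ,   6.48488626,
         0.08344602,  -0.06505177]), 'tcp_pos': array([0.523392  , 0.03933321, 0.25117948]), 'eef_rot': array([-8.99862874e+01, -1.49141464e-03,  1.14956715e+02]), 'contact_force': array([-0.6691343 , -0.58215205,  0.05366371]), 'moment': array([-0.00315807,  0.19162553,  0.01559528]), 'gripper_width': 0.08735805565056477}
```

View pics/wrist1.png

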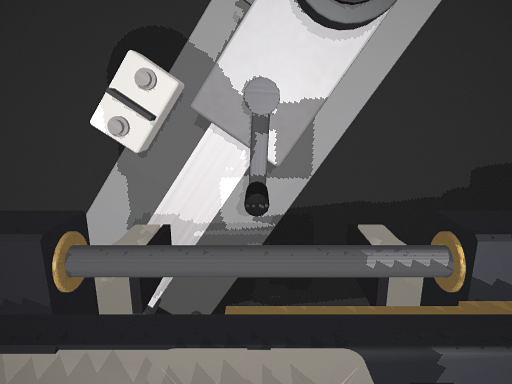

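The wrist view shows the lever arm running straight down from the pivot at (262,96) to the black post near (257,200). The block's rib goes from (108,90) to (155,120), and the end by the rail is (155,120).

```bash
python3 - <<'E'
from h import *
import pickle;c=pickle.load(open('w1.pkl','rb'))
cv2.imwrite('pics/w1crop.png',cv2.resize(c['pixels'][60:230,190:330],None,fx=3.4,fy=3.4,interpolation=cv2.INTER_CUBIC))
P=pts(c);Z=P[...,2]
m=np.zeros(Z.shape,bool);m[150:230,230:290]=1
m&=(Z>.105)&(Z<.125);v,u=np.nonzero(m);print(m.sum(),u.min(),u.max(),v.min(),v.max(),P[m].mean(0))
(x,y),r=cv2.minEnclosingCircle(np.float32(np.c_[u,v]));print(x,y,r,ray(c,x,y,.116))
m=np.zeros(Z.shape,bool);m[70:125,235:290]=1
m&=(Z>.071)&(Z<.095);print(np.percentile(Z[m],[5,50,95]))
print('pivot',ray(c,262,96,.08),'rib',ray(c,155,120,.054))
yr=np.array([.165,.986,0])
E
```

```text
533 244 268 189 216 [0.52373455 0.03947008 0.11485442]
256.0 202.5 13.537086486816406 [0.52406963 0.03918548 0.116     ]
[0.07631122 0.07782393 0.07897719]
pivot [ 0.55084143 -0.02889115  0.08      ] rib [0.62425277 0.02567748 0.054     ]
```

View pics/w1crop.png

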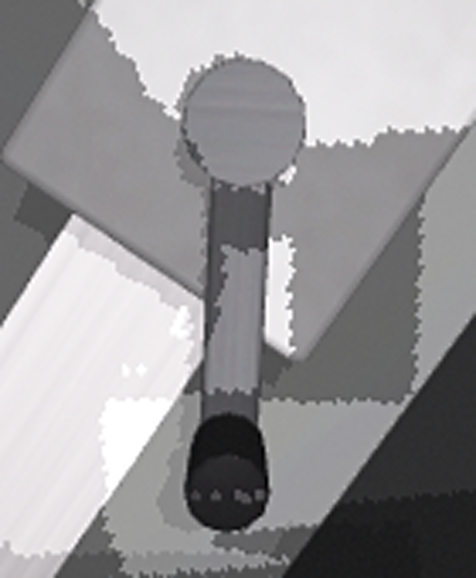

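apply_moves(rows=[[[0, 0.02, 0], 0], [[0, 0.05, 0], 0], [[0, 0.08, 0], 0], [[0, 0.096, 0], 0], [[0, 0.102, 0], 0], [[0, 0.102, 0], 0]])

```text
time_s: 3.35
tcp_pos: [0.5235, 0.0392, 0.1494]
eef_rot: [-90.0, 0.0, 115.0]
contact_force: [-0.0, 0.1, 0.3]
gripper_width: 0.0877
```

apply_moves(rows=[[[0, 0, 0], 0], [[0, 0, 0], 0], [[0, 0, 0], 0], [[0, 0, 0], 0], [[0, 0, 0], 0], [[0, 0, 0], 0], [[0, 0, 0], 0], [[0, 0, 0], 0]], gripper=0, grip_force=25)

```text
time_s: 4.35
tcp_pos: [0.524, 0.04, 0.1492]
eef_rot: [-90.1, -0.0, 115.0]
contact_force: [2.6, 1.0, -2.0]
gripper_width: 0.0176
```

```bash
python3 - <<'E'
from h import *
s=get_state();print(s)
c=cam('wrist');cv2.imwrite('pics/wrist2.png',c['pixels'])
E
```

```text
{'time_s': 4.35, 'joints': array([ 2.57703805e+01,  1.46992782e+01, -2.87925108e+01, -3.94259240e-03,
       -4.64502981e+01, -7.50523808e-01]), 'qd': array([-0.06039897,  0.00730741,  0.11970252, -0.0057336 , -0.1409453 ,
        0.05546807]), 'joint_torque': array([-5.56847993e-01, -4.43626964e+01,  2.17645437e+01,  5.40001139e+00,
       -7.91385490e-01, -2.06449663e-02]), 'tcp_pos': array([0.52400778, 0.04001599, 0.1491868 ]), 'eef_rot': array([-9.00578704e+01, -3.61858337e-03,  1.15017144e+02]), 'contact_force': array([ 2.60323005,  1.03372016, -1.95785071]), 'moment': array([ 0.3793422 , -0.42067026,  0.01322992]), 'gripper_width': 0.01758001750768403}
```

View pics/wrist2.png

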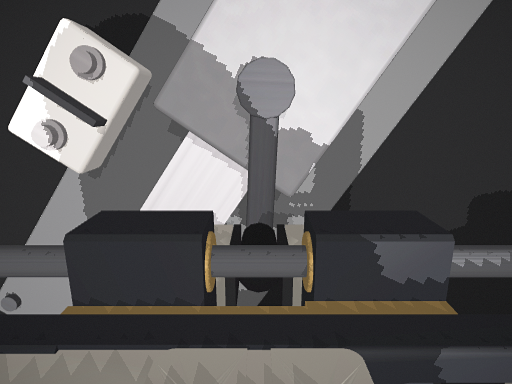

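```bash
python3 - <<'E'
from h import *
c=cam('wrist');s=get_state();T=pose(s)
P=pts(c);print(P[87,266]); p=ray(c,266,87.5,.078);print(p, (np.linalg.inv(T)@np.append(p,1))[:3])
pv=p
g=T[:3,3]; d=g-pv;print(np.hypot(d[0],d[1]),np.degrees(np.arctan2(d[1],d[0])))
E
```

```text
[ 0.55123909 -0.02917466  0.07780223]
[ 0.55114324 -0.02896215  0.078     ] [-0.07398832  0.07120462  0.00467251]
0.07412970956361205 111.45677346243303
```

apply_moves(rows=[[[-0.0003, 0, -0.003], 2], [[-0.0007, 0, -0.0065], 5], [[-0.002, 0, -0.0129], 10], [[-0.0038, 0, -0.0192], 15], [[-0.0061, 0, -0.0253], 20], [[-0.009, 0, -0.0312], 25], [[-0.0124, 0, -0.0368], 30], [[-0.0124, 0, -0.0368], 30]])

```text
time_s: 5.45
tcp_pos: [0.563, 0.0449, 0.1492]
eef_rot: [-90.0, -0.1, 84.9]
contact_force: [1.0, 5.7, -0.3]
gripper_width: 0.0176
```

```bash
python3 - <<'E'
from h import *
s=get_state();print(s['contact_force'],s['moment'],s['tcp_pos'],s['gripper_width'])
c=cam('wrist');cv2.imwrite('pics/wrist3.png',c['pixels'])
E
```

```text
[ 0.99389136  5.72342902 -0.29769336] [ 1.78108166 -0.48191238 -0.08585605] [0.56298627 0.04489565 0.14917884] 0.017575724592250142
```

View pics/wrist3.png

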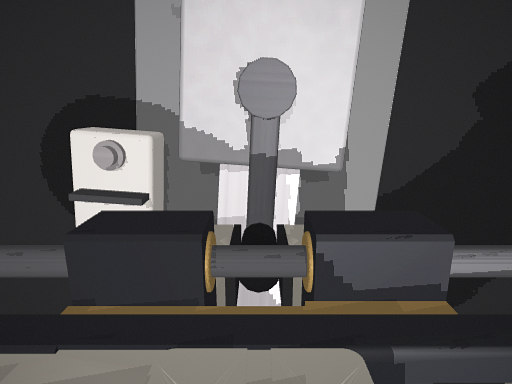

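apply_moves(rows=[[[-0.0007, 0, -0.0065], 5], [[-0.002, 0, -0.0129], 10], [[-0.0038, 0, -0.0192], 15], [[-0.0061, 0, -0.0253], 20], [[-0.009, 0, -0.0312], 25], [[-0.0124, 0, -0.0368], 30], [[-0.0162, 0, -0.0421], 35], [[-0.0205, 0, -0.047], 40], [[-0.0215, 0, -0.048], 41], [[-0.0215, 0, -0.048], 41]])

```text
time_s: 6.75
tcp_pos: [0.6036, 0.0177, 0.1487]
eef_rot: [-89.7, 0.4, 43.9]
contact_force: [-16.8, 3.4, 11.6]
gripper_width: 0.0175
```

```bash
python3 - <<'E'
from h import *
s=get_state();print(s['contact_force'],s['moment'],s['tcp_pos'],s['gripper_width'])
c=cam('wrist');cv2.imwrite('pics/wrist4.png',c['pixels'])
c=cam('top');cv2.imwrite('pics/top4.png',cv2.resize(c['pixels'][140:240,160:330],None,fx=4.7,fy=4.7,interpolation=cv2.INTER_CUBIC))
E
```

```text
[-16.84841462   3.38631357  11.56267493] [1.51345061 6.06894077 0.17977338] [0.60356789 0.01770553 0.14870204] 0.017451375592088893
```

View pics/wrist4.png

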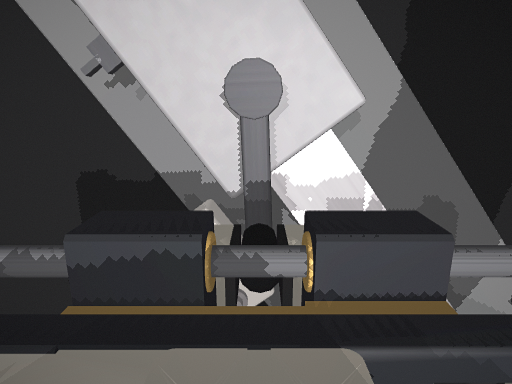

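```bash
python3 - <<'E'
from h import *
c=cam('wrist')
cv2.imwrite('pics/w4crop.png',cv2.resize(c['pixels'][30:110,50:160],None,fx=6,fy=6,interpolation=cv2.INTER_CUBIC))
P=pts(c);print(P[68,98])
E
```

```text
[ 0.59800829 -0.10229778  0.05466849]
```

View pics/w4crop.png

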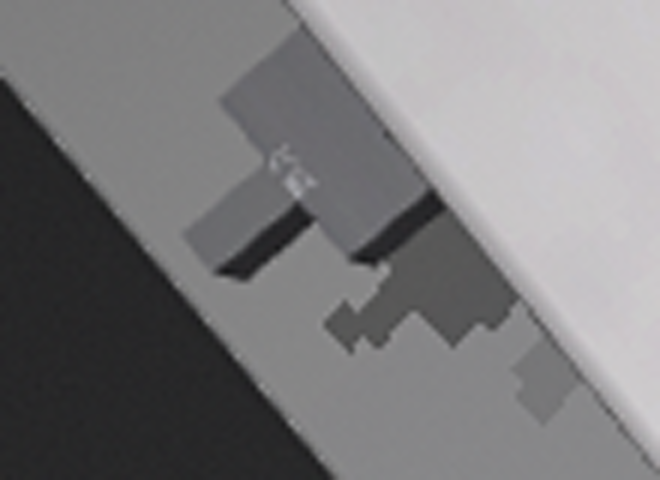

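View pics/top4.png

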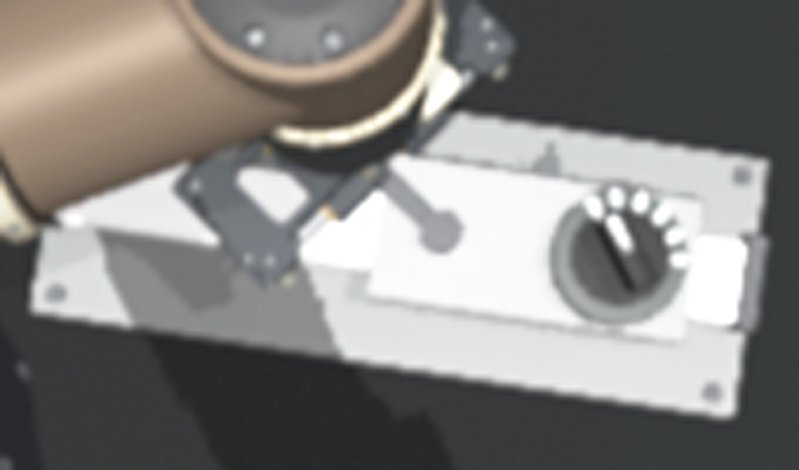

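```bash
python3 - <<'E'
from h import *
a=cv2.imread('pics/wrist2.png');cv2.imwrite('pics/w2crop.png',cv2.resize(a[50:150,10:120],None,fx=6,fy=6,interpolation=cv2.INTER_CUBIC))
c=cam('wrist');print('ptr',ray(c,83.2,72.3,.055));print(get_state()['tcp_pos'])
E
```

```text
ptr [ 0.60494375 -0.10642876  0.055     ]
[0.6035347  0.01771109 0.14867871]
```

View pics/w2crop.png

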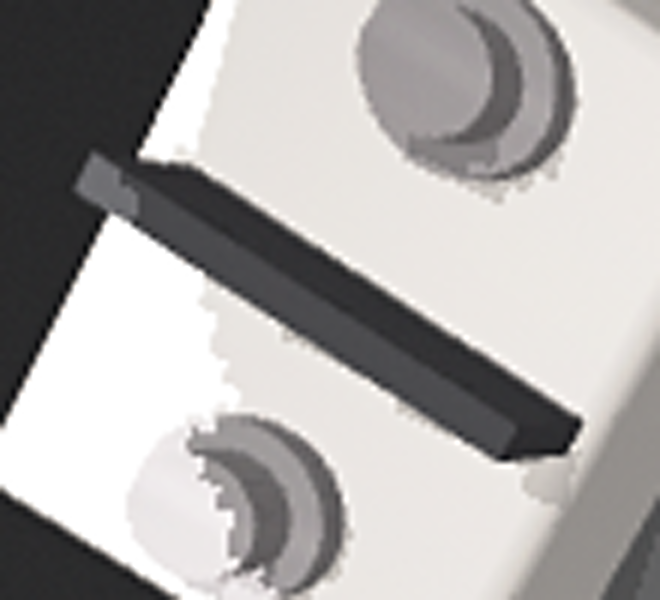

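```bash
python3 - <<'E'
from h import *
import pickle
c=cam('wrist')
T=pose(dict(eef_rot=[-90.0579,-.0036,115.0171],tcp_pos=[.524008,.040016,.149187]));c['W']=T@np.array(c['mount'])
r=ray(c,95.2,123.8,.054);r0=ray(c,10+86/6,50+170/6,.054);print('rib',r,r0,np.linalg.norm(r-r0)); d=r0-r;print('rib dir',np.degrees(np.arctan2(d[1],d[0])))
c1=cam('wrist')
ptr=ray(c1,83.1,72.2,.055);a=np.radians(80.52)
yr=np.array([np.cos(a),np.sin(a),0]);xr=np.array([np.sin(a),-np.cos(a),0])
D=r-ptr;print(D,D@yr,D@xr)
T=pose(get_state());v=D@yr*yr;print('tool',T[:3,:3].T@v)
print(T[:3,:3].T@yr)
E
```

```text
rib [0.62865974 0.02494029 0.054     ] [0.67013601 0.01822106 0.054     ] 0.042017012283180444
rib dir -9.202067669268976
[ 0.02369598  0.13143635 -0.001     ] 0.13354414822122168 0.001724363507756866
tool [ 0.10724417 -0.00041555  0.07957735]
[ 0.80306156 -0.00311173  0.59588795]
```

apply_moves(rows=[[[0.002, 0, 0.0025], 0], [[0.008, 0, 0.007], 0], [[0.016, 0, 0.013], 0], [[0.024, 0, 0.019], 0], [[0.032, 0, 0.025], 0], [[0.04, 0, 0.031], 0], [[0.048, 0, 0.037], 0], [[0.056, 0, 0.0425], 0], [[0.064, 0, 0.0485], 0], [[0.072, 0, 0.0545], 0], [[0.08, 0, 0.0605], 0], [[0.088, 0, 0.0665], 0], [[0.094, 0, 0.071], 0], [[0.0985, 0, 0.074], 0], [[0.1, 0, 0.0755], 0], [[0.1, 0, 0.0755], 0]])

```text
time_s: 9.05
tcp_pos: [0.6238, 0.1412, 0.1488]
eef_rot: [-89.8, 0.4, 44.0]
contact_force: [-15.6, 1.8, 10.9]
gripper_width: 0.0177
```

```bash
python3 - <<'E'
from h import *
s=get_state();print(s['contact_force'],s['moment'],s['tcp_pos'],s['gripper_width'])
c=cam('wrist');cv2.imwrite('pics/wrist5.png',c['pixels'])
E
```

```text
[-15.5589978    1.80689199  10.8970266 ] [0.52136364 5.43405707 0.24180523] [0.62377014 0.14119399 0.14876076] 0.017743445342094828
```

View pics/wrist5.png

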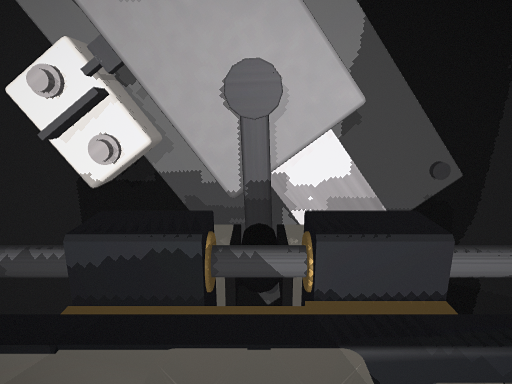

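```bash
python3 - <<'E'
from h import *
a=cv2.imread('pics/wrist5.png');cv2.imwrite('pics/w5crop.png',cv2.resize(a[40:140,30:140],None,fx=6,fy=6,interpolation=cv2.INTER_CUBIC))
E
```

```text
(no output)
```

View pics/w5crop.png

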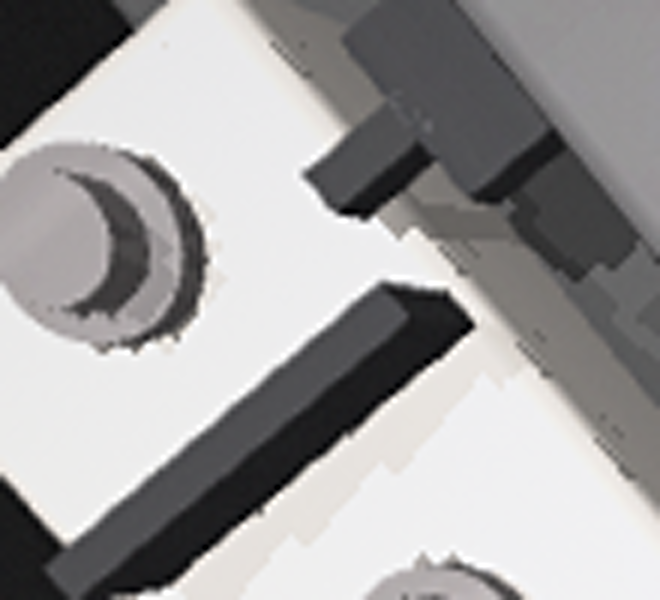

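```bash
python3 - <<'E'
from h import *
c=cam('wrist')
f=lambda X,Y:((X+.5)/6-.5+30,(Y+.5)/6-.5+40)
p=ray(c,*f(320.5,193),.055);r=ray(c,*f(396,299),.054);e=ray(c,*f(62,585),.054)
d=e-r;print(p,r,np.degrees(np.arctan2(d[1],d[0])))
for t in (80.5,80.8):
    a=np.radians(t);yr=np.array([np.cos(a),np.sin(a),0]);xr=np.array([np.sin(a),-np.cos(a),0]);D=r-p;print(D@yr,D@xr)
E
```

```text
[0.62528548 0.01663223 0.055     ] [0.62807999 0.02641625 0.054     ] -9.16966520163956
0.010111070614943264 0.001141360775696736
0.010104955891148874 0.0011942863302423965
```

apply_moves(rows=[[[0.002, 0, 0.0015], 0], [[0.005, 0, 0.0037], 0], [[0.0075, 0, 0.0055], 0], [[0.0081, 0, 0.006], 0], [[0.0081, 0, 0.006], 0], [[0.0081, 0, 0.006], 0]])

```text
time_s: 9.9
tcp_pos: [0.6254, 0.1509, 0.1488]
eef_rot: [-89.8, 0.4, 44.0]
contact_force: [-15.4, -0.6, 10.4]
gripper_width: 0.0171
```

```bash
python3 - <<'E'
from h import *
s=get_state();print(s['contact_force'],s['moment'],s['tcp_pos'],s['gripper_width'])
c=cam('wrist');a=c['pixels'];cv2.imwrite('pics/w6crop.png',cv2.resize(a[40:140,30:140],None,fx=6,fy=6,interpolation=cv2.INTER_CUBIC))
P=pts(c)
import pickle;pickle.dump(c,open('w6.pkl','wb'))
E
```

```text
[-15.36736537  -0.56133042  10.44461414] [0.18546196 5.49694932 0.27050602] [0.62536739 0.15085252 0.14876325] 0.01711923548183888
```

View pics/w6crop.png

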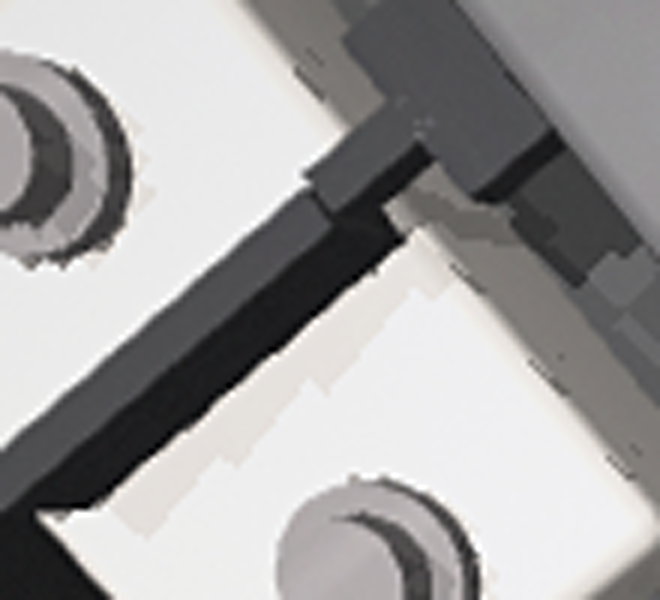

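```bash
python3 - <<'E'
from h import *
import pickle;c=pickle.load(open('w6.pkl','rb'));P=pts(c)
g=lambda X,Y:(int(round(X/6+30)),int(round(Y/6+40)))
for X,Y in [(335,180),(360,160),(385,135),(430,110),(300,220),(270,245),(230,280),(150,340),(200,120),(560,60),(380,480)]:
    u,v=g(X,Y);print((u,v),P[v,u].round(4))
E
```

```text
(86, 70) [0.6241 0.0284 0.0586]
(90, 67) [0.6216 0.0288 0.0583]
(94, 62) [0.6183 0.0288 0.0581]
(102, 58) [0.614  0.0304 0.0579]
(80, 77) [0.6303 0.0264 0.0542]
(75, 81) [0.6338 0.0255 0.0539]
(68, 87) [0.6392 0.0242 0.0528]
(55, 97) [0.6477 0.0229 0.0542]
(63, 60) [0.6337 0.0078 0.0396]
(123, 50) [0.603  0.0372 0.0616]
(93, 120) [0.6477 0.0407 0.0415]
```

```bash
python3 - <<'E'
from h import *
import pickle;c=pickle.load(open('w6.pkl','rb'))
f=lambda X,Y:((X+.5)/6-.5+30,(Y+.5)/6-.5+40)
a=np.radians(80.7);yr=np.array([np.cos(a),np.sin(a),0]);xr=np.array([np.sin(a),-np.cos(a),0])
for zp in (.055,.058,.0585):
    ps=[ray(c,*f(*q),zp) for q in [(304,176),(336,211)]];rs=[ray(c,*f(*q),.054) for q in [(300,186),(331,216)]]
    print(zp,[(x@yr).round(4) for x in ps+rs],[(x@xr).round(4) for x in ps+rs])
print('cam',c['W'][:3,3])
E
```

```text
0.055 [np.float64(0.1253), np.float64(0.1291), np.float64(0.1253), np.float64(0.1288)] [np.float64(0.6145), np.float64(0.6143), np.float64(0.6157), np.float64(0.6153)]
0.058 [np.float64(0.1265), np.float64(0.1302), np.float64(0.1253), np.float64(0.1288)] [np.float64(0.6135), np.float64(0.6133), np.float64(0.6157), np.float64(0.6153)]
0.0585 [np.float64(0.1267), np.float64(0.1304), np.float64(0.1253), np.float64(0.1288)] [np.float64(0.6134), np.float64(0.6132), np.float64(0.6157), np.float64(0.6153)]
cam [0.57752011 0.10577957 0.24176587]
```

apply_moves(rows=[[[-0.0007, 0, -0.0005], 0], [[-0.0014, 0, -0.0011], 0], [[-0.0014, 0, -0.0011], 0], [[-0.0014, 0, -0.0011], 0]])

```text
time_s: 10.45
tcp_pos: [0.6253, 0.1501, 0.1488]
eef_rot: [-89.8, 0.4, 44.0]
contact_force: [-15.9, 5.1, 10.2]
gripper_width: 0.0175
```

```bash
cat > al.py <<'E'
from h import *
import sys
def crop(name,u0,v0,w=110,h=100):
    s=get_state();print(s['time_s'],s['contact_force'].round(1),s['moment'].round(2),s['tcp_pos'],s['gripper_width'])
    c=cam('wrist');cv2.imwrite(f'pics/{name}.png',cv2.resize(c['pixels'][v0:v0+h,u0:u0+w],None,fx=6,fy=6,interpolation=cv2.INTER_CUBIC))
    import pickle;pickle.dump((c,u0,v0),open(name+'.pkl','wb'))
def off(name,pp,rr):
    import pickle;c,u0,v0=pickle.load(open(name+'.pkl','rb'))
    f=lambda X,Y:((X+.5)/6-.5+u0,(Y+.5)/6-.5+v0)
    a=np.radians(80.7);yr=np.array([np.cos(a),np.sin(a),0]);xr=np.array([np.sin(a),-np.cos(a),0])
    p=np.mean([ray(c,*f(*q),.0583) for q in pp],0);r=np.mean([ray(c,*f(*q),.054) for q in rr],0)
    print('ptr-rib mm along yr',((p-r)@yr*1e3).round(2),'xr',((p-r)@xr*1e3).round(2),'view slope yr',((c['W'][:3,3]-p)@yr/(c['W'][2,3]-.056)).round(2))
E
python3 -c "
from al import *
crop('w7',30,40)"
```

```text
10.45 [-15.9   5.1  10.2] [1.8  5.69 0.15] [0.62527343 0.15013239 0.1488077 ] 0.017502815715792323
```

View pics/w7.png

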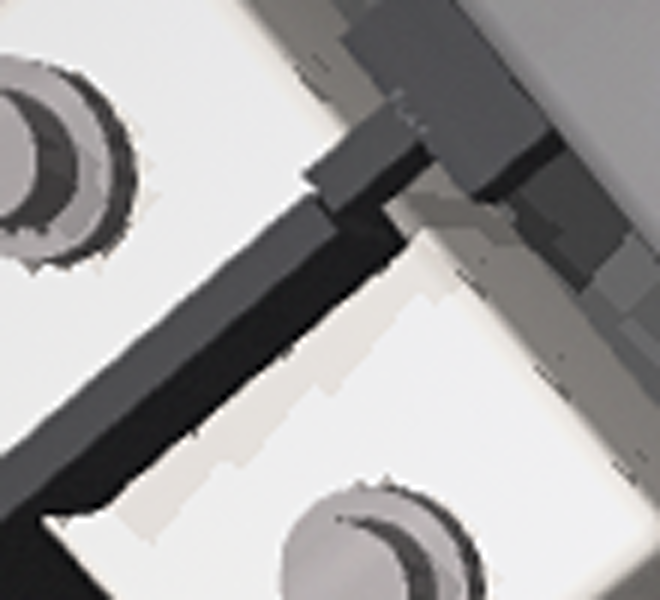

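apply_moves(rows=[[[-0.0005, 0, -0.0004], 0], [[-0.0007, 0, -0.0005], 0], [[-0.0007, 0, -0.0005], 0]])

```text
time_s: 10.88
tcp_pos: [0.6252, 0.1495, 0.1488]
eef_rot: [-89.8, 0.3, 44.0]
contact_force: [-16.6, 6.5, 10.4]
gripper_width: 0.0172
```

```bash

python3 -c "
from al import *
crop('w8',30,40)
c=cam('wrist');a=c['pixels'];cv2.imwrite('pics/w8p.png',cv2.resize(a[40:140,200:310],None,fx=6,fy=6,interpolation=cv2.INTER_CUBIC))"
```

```text
10.875 [-16.6   6.5  10.4] [2.06 5.69 0.26] [0.62517217 0.14947774 0.14880545] 0.017239830391822395
```

View pics/w8.png

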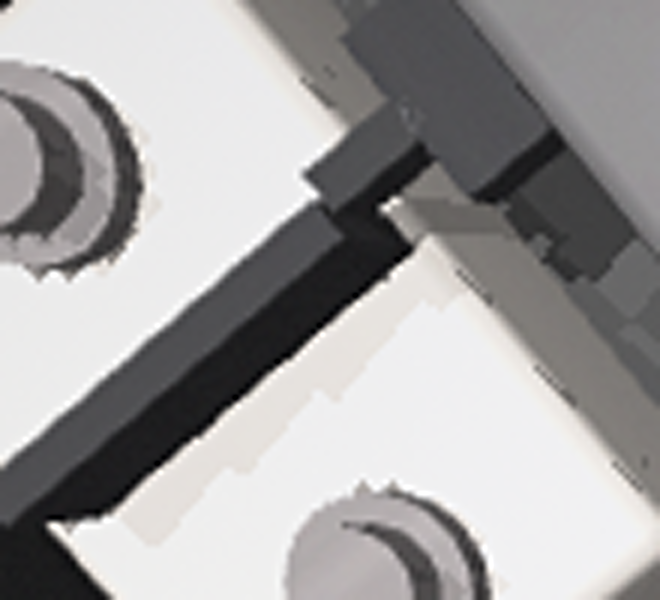

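View pics/w8p.png

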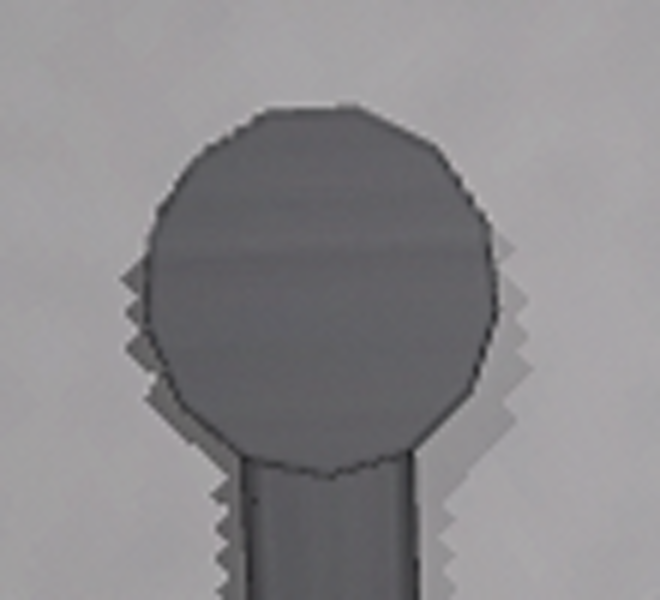

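```bash
python3 -c "
from al import *
off('w8',[(303,175),(336,211)],[(316,203),(346,236)])
import pickle
c,_,_=pickle.load(open('w8.pkl','rb'));T=pose(get_state())
p=ray(c,253.3,88.1,.078);print(p,(np.linalg.inv(T)@np.append(p,1))[:3]);d=T[:3,3]-p;print(np.hypot(*d[:2]),np.degrees(np.arctan2(d[1],d[0])))
"
```

```text
ptr-rib mm along yr -0.59 xr -2.15 view slope yr 0.37
[0.57159626 0.09605452 0.078     ] [-0.07520584  0.0712463  -0.00152058]
0.07563542429770247 44.91957993248575
```

```bash
cat > cmd.py <<'E'
import numpy as np
def step(p,yaw,tx,ty,tz,t):
    a=np.radians(yaw);return p+np.array([tx*np.cos(a)-tz*np.sin(a),tx*np.sin(a)+tz*np.cos(a),-ty]),yaw-t
S=[(.508,.041,.542,-96),(0,.102,0,0),(-.0124,0,-.0368,30),(-.0215,0,-.048,41),(.1,0,.0755,0),(.0081,0,.006,0),(-.0014,0,-.0011,0),(-.0007,0,-.0005,0)]
def cur():
    p,y=np.array([.22,-.638,.292]),19.
    for s in S:p,y=step(p,y,*s)
    return p,y
E
python3 - <<'E'
from cmd import *
E
mv cmd.py cmdp.py; python3 - <<'E'
from cmdp import *
from h import get_state
p,y=cur();print(p,y,get_state()['tcp_pos'])
pv=np.array([.5716,.0961]);a=np.radians(y)
for th in [45,50,55,60,65,70,75,80,85,90,95,100,105,110,112,114]:
    q=pv+.075*np.array([np.cos(np.radians(th)),np.sin(np.radians(th))]);d=q-p[:2]
    print(th,'tx %.4f tz %.4f turn %.0f'%(d[0]*np.cos(a)+d[1]*np.sin(a),-d[0]*np.sin(a)+d[1]*np.cos(a),-(th-44)))
E
```

```text
[0.6291484 0.1496812 0.149    ] 44.0 [0.6251536  0.14946172 0.14880642]
45 tx -0.0036 tz 0.0027 turn -1
50 tx -0.0040 tz 0.0093 turn -6
55 tx -0.0050 tz 0.0157 turn -11
60 tx -0.0065 tz 0.0221 turn -16
65 tx -0.0086 tz 0.0283 turn -21
70 tx -0.0112 tz 0.0343 turn -26
75 tx -0.0143 tz 0.0401 turn -31
80 tx -0.0179 tz 0.0455 turn -36
85 tx -0.0220 tz 0.0506 turn -41
90 tx -0.0265 tz 0.0554 turn -46
95 tx -0.0314 tz 0.0597 turn -51
100 tx -0.0367 tz 0.0636 turn -56
105 tx -0.0423 tz 0.0670 turn -61
110 tx -0.0481 tz 0.0699 turn -66
112 tx -0.0505 tz 0.0710 turn -68
114 tx -0.0530 tz 0.0719 turn -70
```

apply_moves(rows=[[[-0.0018, 0, 0.0013], 0], [[-0.0036, 0, 0.0027], -1], [[-0.004, 0, 0.0093], -6], [[-0.005, 0, 0.0157], -11], [[-0.0065, 0, 0.0221], -16], [[-0.0086, 0, 0.0283], -21], [[-0.0112, 0, 0.0343], -26], [[-0.0143, 0, 0.0401], -31], [[-0.0179, 0, 0.0455], -36], [[-0.022, 0, 0.0506], -41], [[-0.0265, 0, 0.0554], -46], [[-0.0314, 0, 0.0597], -51], [[-0.0367, 0, 0.0636], -56], [[-0.0423, 0, 0.067], -61], [[-0.0481, 0, 0.0699], -66], [[-0.0481, 0, 0.0699], -66]])

```text
time_s: 12.98
tcp_pos: [0.5458, 0.165, 0.1491]
eef_rot: [-90.0, 0.1, 110.1]
contact_force: [2.8, -4.8, -2.3]
gripper_width: 0.0173
```

```bash

python3 -c "
from al import *
s=get_state();print(s['time_s'],s['contact_force'].round(1),s['moment'].round(2),s['tcp_pos'],s['eef_rot'])
c=cam('wrist');a=c['pixels'];cv2.imwrite('pics/w9.png',a)"
```

```text
12.975 [ 2.8 -4.8 -2.3] [-1.63 -1.05  0.13] [0.54582258 0.16503815 0.14906879] [-8.99600770e+01  9.90474696e-02  1.10072936e+02]
```

View pics/w9.png

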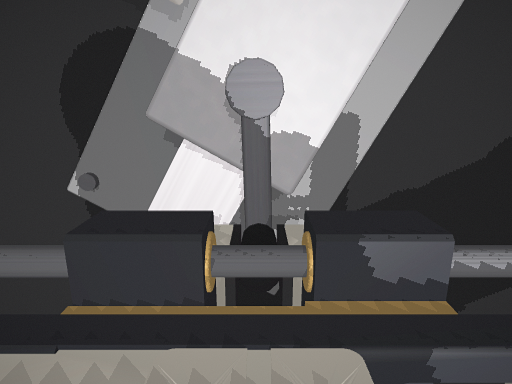

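apply_moves(rows=[[[0, 0, 0.0015], -1], [[-0.0001, 0, 0.003], -2], [[-0.0002, 0, 0.0045], -3], [[-0.0002, 0, 0.0045], -3]])

```text
time_s: 13.52
tcp_pos: [0.5426, 0.1637, 0.1491]
eef_rot: [-90.0, 0.1, 113.0]
contact_force: [7.6, -4.8, -4.5]
gripper_width: 0.0177
```

apply_moves(rows=[[[0, 0, 0.001], 0], [[0, 0, 0.002], -1], [[0, 0, 0.002], -1]])

```text
time_s: 13.9
tcp_pos: [0.5416, 0.1632, 0.1492]
eef_rot: [-90.1, 0.1, 114.0]
contact_force: [11.8, -4.3, -6.6]
gripper_width: 0.0175
```

```bash

python3 -c "
from al import *
s=get_state();print(s['time_s'],s['contact_force'].round(1),s['moment'].round(2),s['tcp_pos'],s['eef_rot'])
c=cam('wrist');a=c['pixels'];cv2.imwrite('pics/w10.png',a)"
```

```text
13.9 [11.8 -4.3 -6.6] [-1.61 -3.65  0.  ] [0.54156284 0.16320198 0.1491674 ] [-9.01286579e+01  1.04049446e-01  1.14026833e+02]
```

View pics/w10.png

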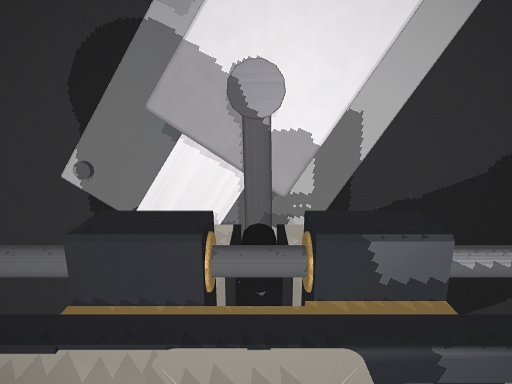

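apply_moves(rows=[[[0, 0, 0.0015], 0], [[0, 0, 0.003], 0], [[0, 0, 0.003], 0], [[0, 0, 0.003], 0]])

```text
time_s: 14.45
tcp_pos: [0.5411, 0.163, 0.1493]
eef_rot: [-90.4, 0.1, 114.0]
contact_force: [20.7, -4.1, -16.7]
gripper_width: 0.0175
```

```bash

python3 -c "
from al import *
s=get_state();print(s['time_s'],s['contact_force'].round(1),s['moment'].round(2),s['tcp_pos'],s['eef_rot'])
c=cam('wrist');a=c['pixels'];cv2.imwrite('pics/w11.png',a);cv2.imwrite('pics/w11p.png',cv2.resize(a[40:140,200:310],None,fx=6,fy=6,interpolation=cv2.INTER_CUBIC))"
```

```text
14.45 [ 20.7  -4.1 -16.7] [-1.41 -7.25 -0.08] [0.54108412 0.16302873 0.1493157 ] [-9.03924098e+01  1.02091494e-01  1.14040907e+02]
```

View pics/w11p.png

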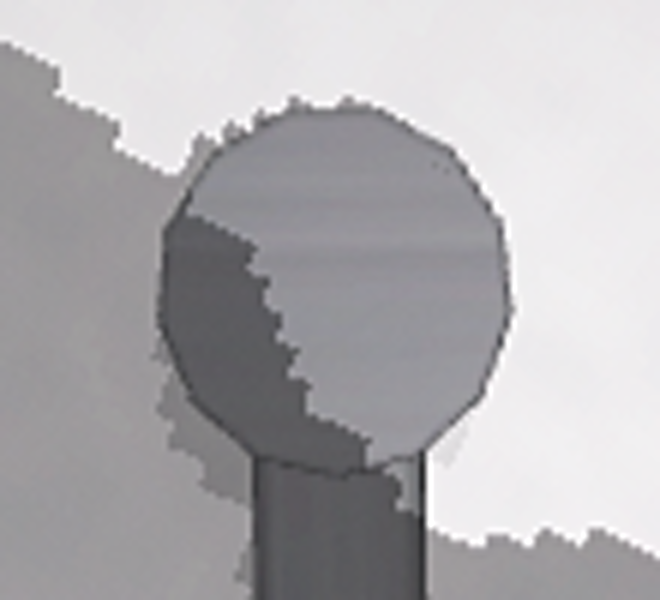

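apply_moves(rows=[[[0, 0, -0.002], 0], [[0, 0, -0.004], 0], [[0, 0, -0.004], 0]])

```text
time_s: 14.88
tcp_pos: [0.5417, 0.1633, 0.1491]
eef_rot: [-90.0, 0.1, 114.0]
contact_force: [6.2, -5.2, -3.3]
gripper_width: 0.0175
```

apply_moves(rows=[[[0, 0, 0], 0], [[0, 0, 0], 0], [[0, 0, 0], 0]], gripper=0.8)

```text
time_s: 15.25
tcp_pos: [0.5405, 0.1643, 0.1491]
eef_rot: [-90.0, 0.0, 114.0]
contact_force: [0.2, -0.5, -0.2]
gripper_width: 0.042
```

```bash
cat >> cmdp.py <<'E'
S+=[(-.0481,0,.0699,-66),(-.0002,0,.0045,-3),(0,0,.002,-1),(0,0,.003,0),(0,0,-.004,0)]
def rel(p,y,q,yaw):
    a=np.radians(y);d=np.array(q)-p
    return (d[0]*np.cos(a)+d[1]*np.sin(a)).round(4),(-d[2]).round(4),(-d[0]*np.sin(a)+d[1]*np.cos(a)).round(4),y-yaw
E
python3 -c "
from al import *
from cmdp import *
s=get_state();print(s['time_s'],s['contact_force'].round(1),s['moment'].round(2),s['tcp_pos'],s['eef_rot'],s['gripper_width'])
p,y=cur();print(p,y);p[2]+=.05;print(rel(p,y,[.677,.0615,.17],32))
c=cam('wrist');a=c['pixels'];cv2.imwrite('pics/w12.png',a)"
```

```text
15.25 [ 0.2 -0.5 -0.2] [0.02 0.11 0.02] [0.54046841 0.16425887 0.14914998] [-8.99838710e+01  1.00463515e-03  1.14008599e+02] 0.04204262999764361
[0.54090386 0.16444823 0.149     ] 114.0
(np.float64(-0.1494), np.float64(0.029), np.float64(-0.0825), 82.0)
```

apply_moves(rows=[[[0, -0.015, 0], 0], [[0, -0.04, 0], 0], [[-0.015, -0.055, -0.008], 8], [[-0.035, -0.055, -0.02], 18], [[-0.055, -0.055, -0.032], 28], [[-0.075, -0.055, -0.043], 38], [[-0.095, -0.055, -0.054], 48], [[-0.115, -0.05, -0.065], 58], [[-0.135, -0.04, -0.075], 68], [[-0.146, -0.028, -0.081], 77], [[-0.149, -0.021, -0.0825], 82], [[-0.149, -0.021, -0.0825], 82], [[-0.149, -0.021, -0.0825], 82]])

```text
time_s: 16.92
tcp_pos: [0.6768, 0.062, 0.1712]
eef_rot: [-90.0, -0.1, 32.1]
contact_force: [-0.5, 0.9, 0.5]
gripper_width: 0.0702
```

```bash
echo "S+=[(-.149,-.021,-.0825,82)]">>cmdp.py
python3 -c "
from al import *
crop('w13',200,60)
c=cam('wrist');a=c['pixels'];cv2.imwrite('pics/w13f.png',a)
c=cam('top');cv2.imwrite('pics/top13.png',cv2.resize(c['pixels'][140:240,160:330],None,fx=4.7,fy=4.7,interpolation=cv2.INTER_CUBIC))"
```

```text
16.925 [-0.5  0.9  0.5] [ 0.05 -0.   -0.06] [0.67676354 0.06202666 0.17117298] 0.07016217971218924
```

View pics/w13f.png

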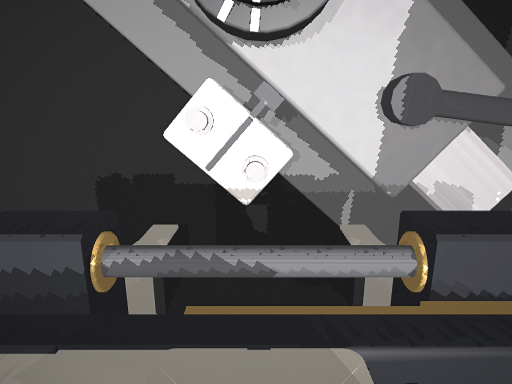

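View pics/top13.png

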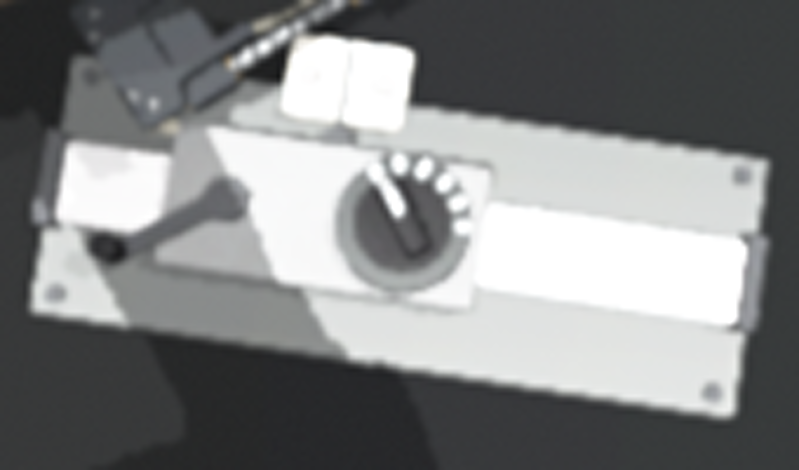

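View pics/w13.png

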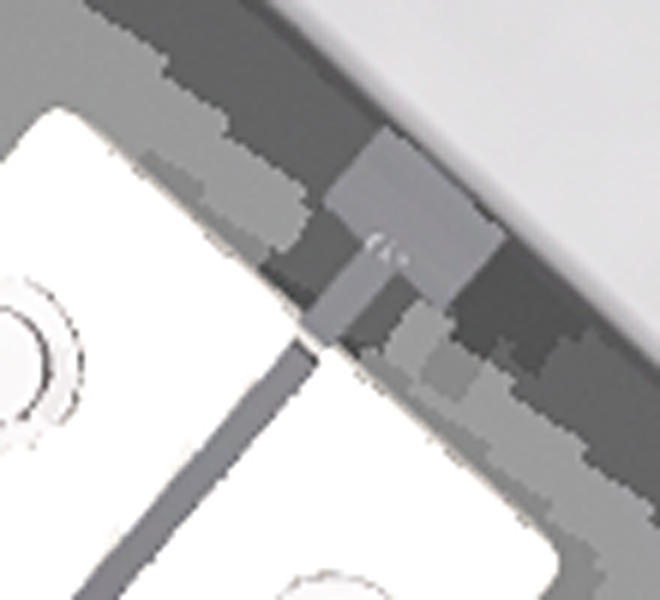

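```bash
python3 -c "
from al import *
off('w13',[(300,320),(329,345)],[(293,340),(320,362)])
import pickle;c,_,_=pickle.load(open('w13.pkl','rb'))
f=lambda X,Y:((X+.5)/6-.5+200,(Y+.5)/6-.5+60)
r=ray(c,*f(306,351),.054);e=ray(c,*f(97,600),.054);d=e-r;print('rib dir',np.degrees(np.arctan2(d[1],d[0])))
# pointer axis
m=ray(c,*f(385,250),.0583);t=ray(c,*f(314.5,332),.0583);d=t-m;print('ptr dir',np.degrees(np.arctan2(d[1],d[0])))
P=pts(c)
for X,Y in [(330,315),(350,290),(420,240),(260,400),(200,470)]:
    u,v=map(int,map(round,f(X,Y)));print(P[v,u].round(4))
"
```

```text
ptr-rib mm along yr -0.59 xr -2.04 view slope yr 0.0
rib dir -8.754569468108519
ptr dir -9.462539272639702
[0.6234 0.0267 0.0584]
[0.6205 0.027  0.0577]
[0.6129 0.0306 0.0587]
[0.6344 0.0249 0.0535]
[0.6439 0.0235 0.0534]
```

```bash
python3 - <<'E'
from al import *
import pickle;c,_,_=pickle.load(open('w13.pkl','rb'))
g=cv2.cvtColor(c['pixels'],cv2.COLOR_BGR2GRAY).astype(np.float32)
a=np.radians(80.8);yr=np.array([np.cos(a),np.sin(a),0]);xr=np.array([np.sin(a),-np.cos(a),0])
f=lambda X,Y:((X+.5)/6-.5+200,(Y+.5)/6-.5+60)
r=ray(c,*f(306,351),.054)
def samp(xs,ys,z):
    M=np.array([[proj(c,np.r_[(r+x*xr+y*yr)[:2],z]) for y in ys] for x in xs],np.float32)
    return cv2.remap(g,M[...,0],M[...,1],cv2.INTER_LINEAR)
ys=np.arange(-.008,.008,.0002)
xs=np.arange(-.012,.012,.0002)
A=np.vstack([samp(xs[xs<-.001],ys,.0583),samp(xs[xs>=-.001],ys,.054)])
cv2.imwrite('pics/rect.png',cv2.resize(A,None,fx=6,fy=5))
for lo,hi,z in [(-.0075,-.0032,.0583),(.002,.012,.054),(.012,.03,.054)]:
    q=np.arange(lo,hi,.0005);B=samp(q,ys,z)
    print(lo,B.mean(0).round(0).astype(int)[::2])
E
```

```text
-0.0075 [122 107  97  96  97  97  98  97  96  96  96  94  94  99 122 142 145 145
 144 144 144 145 146 140 120 101  97  97  97  96 101 109 116 127 140 149
 150 150 150 149]
0.002 [255 255 255 255 255 255 255 255 255 255 255 255 255 254 250 220 167 140
 139 140 141 140 139 136 154 217 251 255 255 255 255 255 255 255 255 255
 255 255 255 255]
0.012 [255 255 255 255 255 255 255 255 255 255 255 255 254 252 245 208 156 136
 136 137 138 137 136 133 158 220 253 255 255 255 255 255 255 255 255 255
 255 255 255 255][ WARN:0@0.382] global loadsave.cpp:1063 imwrite_ Unsupported depth image for selected encoder is fallbacked to CV_8U.
```

View pics/rect.png

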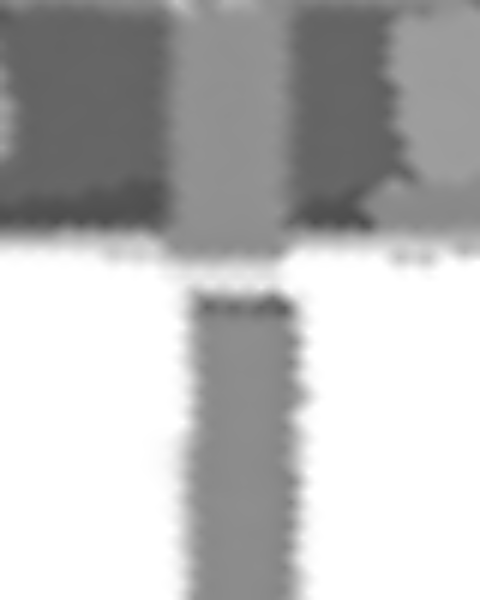

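```bash
python3 - <<'E'
from h import *
def ana(P,p,cols):
    Z=P[...,2];roi=np.zeros(Z.shape,bool);roi[140:240,160:330]=1;out=[]
    for lo,hi,col in cols:
        m=roi&(Z>lo)&(Z<hi);k=np.zeros_like(m);k[:,col]=1;m&=k;v,u=np.nonzero(m)
        print(m.sum(),u.min(),u.max(),v.min(),v.max(),P[m].mean(0).round(4),cv2.minAreaRect(np.float32(P[m][:,:2]*1000)));out.append(P[m].mean(0))
    return out
d=np.load('top0.npz');c0={'z_map':d['z'],'W':d['W'],'intrinsics':d['K']}
a=ana(pts(c0),0,[(.095,.12,slice(215,240)),(.11,.135,slice(270,310))])
c=cam('top')
b=ana(pts(c),0,[(.095,.122,slice(175,192)),(.11,.135,slice(230,262))])
dp,dk=b[0]-a[0],b[1]-a[1];print(dp,dk,np.hypot(*dp[:2]),np.hypot(*dk[:2]),'tang mm',(dp-dk)*1e3)
E
```

```text
35 223 229 194 200 [0.5231 0.0403 0.1148] ((523.5717163085938, 40.11740493774414), (15.79305648803711, 15.556824684143066), 44.52961730957031)
96 285 296 184 200 [ 0.5333 -0.1361  0.1263] ((533.5057983398438, -136.74957275390625), (45.44563293457031, 14.3622465133667), 24.95796775817871)
39 178 185 189 195 [0.5401 0.1622 0.1127] ((540.8112182617188, 162.71282958984375), (15.596457481384277, 15.405734062194824), 46.811161041259766)
88 240 250 177 193 [ 0.5532 -0.013   0.127 ] ((554.04443359375, -12.747722625732422), (45.59369659423828, 13.643335342407227), 25.72738265991211)
[ 0.01694204  0.12197684 -0.00208081] [0.01996395 0.12310347 0.00065452] 0.12314780289576116 0.12471175760174338 tang mm [-3.02190744 -1.1266292  -2.73532571]
```

```bash
python3 -c "
from cmdp import *
p,y=cur();print(p,y,rel(p,y,[.614,.016,.22],25.5))"
```

```text
[0.67687512 0.06188573 0.17      ] 32.0 (np.float64(-0.0776), np.float64(-0.05), np.float64(-0.0056), 6.5)
```

apply_moves(rows=[[[-0.01, -0.02, 0], 1], [[-0.03, -0.04, -0.003], 3], [[-0.055, -0.05, -0.005], 5], [[-0.073, -0.05, -0.0055], 6.5], [[-0.0776, -0.05, -0.0056], 6.5], [[-0.0776, -0.05, -0.0056], 6.5], [[-0.0776, -0.05, -0.0056], 6.5]])

```text
time_s: 18.0
tcp_pos: [0.6142, 0.0162, 0.2197]
eef_rot: [-90.0, 0.0, 25.5]
contact_force: [0.7, -0.1, 1.1]
gripper_width: 0.0704
```

```bash
echo "S+=[(-.0776,-.05,-.0056,6.5)]">>cmdp.py
python3 - <<'E'
from al import *
s=get_state();print(s['time_s'],s['tcp_pos'],s['eef_rot'])
c=cam('wrist');cv2.imwrite('pics/w14.png',c['pixels'])
P=pts(c);Z=P[...,2];m=(Z>.118)&(Z<.135);m[220:]=0
n,l,st,ce=cv2.connectedComponentsWithStats(m.astype(np.uint8));i=1+np.argmax(st[1:,4]);m=l==i;v,u=np.nonzero(m);print(st[i])
print(P[m].mean(0))
q=np.float32([ray(c,a,b,.128)[:2]*1000 for a,b in zip(u,v)]);print(cv2.minAreaRect(q))
E
```

```text
18.0 [0.61415156 0.0162078  0.21972297] [-9.00001215e+01  3.19795097e-02  2.55374485e+01]
[ 244   62   28   89 2301]
[ 0.55314419 -0.01292266  0.12780878]
((553.8143920898438, -12.609577178955078), (45.38792419433594, 13.82356071472168), 26.84843635559082)
```

View pics/w14.png

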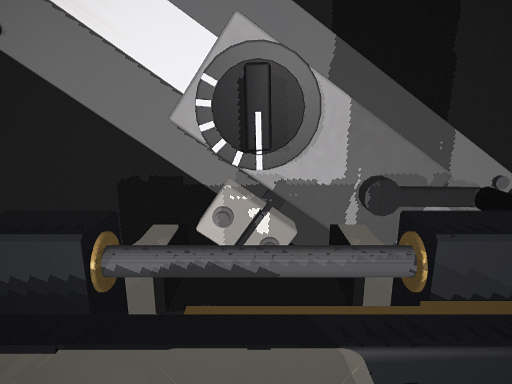

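```bash
python3 -c "
from cmdp import *
p,y=cur();print(p,y,rel(p,y,[.5537,-.0127,.163],26.5))"
```

```text
[0.61403414 0.01601493 0.22      ] 25.5 (np.float64(-0.0668), np.float64(0.057), np.float64(0.0001), -1.0)
```

apply_moves(rows=[[[-0.015, 0, 0], 0], [[-0.04, 0, 0], -1], [[-0.06, 0, 0], -1], [[-0.0668, 0.008, 0], -1], [[-0.0668, 0.028, 0], -1], [[-0.0668, 0.045, 0], -1], [[-0.0668, 0.055, 0], -1], [[-0.0668, 0.057, 0], -1], [[-0.0668, 0.057, 0], -1]])

```text
time_s: 19.18
tcp_pos: [0.5538, -0.0128, 0.1633]
eef_rot: [-90.0, -0.0, 26.5]
contact_force: [-0.4, 0.4, 0.2]
gripper_width: 0.0699
```

apply_moves(rows=[[[0, 0, 0], 0], [[0, 0, 0], 0], [[0, 0, 0], 0], [[0, 0, 0], 0], [[0, 0, 0], 0], [[0, 0, 0], 0], [[0, 0, 0], 0], [[0, 0, 0], 0]], gripper=0, grip_force=30)

```text
time_s: 20.18
tcp_pos: [0.5536, -0.0131, 0.1632]
eef_rot: [-90.0, 0.0, 26.5]
contact_force: [1.9, -4.2, -1.3]
gripper_width: 0.0138
```

```bash
echo "S+=[(-.0668,.057,0,-1)]">>cmdp.py
python3 - <<'E'
from al import *
s=get_state();print(s['time_s'],s['tcp_pos'],s['eef_rot'],s['contact_force'],s['moment'],s['gripper_width'])
c=cam('wrist');cv2.imwrite('pics/w15.png',c['pixels'])
E
```

```text
20.175 [ 0.55362608 -0.01313347  0.16319645] [-9.00279355e+01  5.56307125e-03  2.65247304e+01] [ 1.87039487 -4.185079   -1.32025975] [-1.37606876 -0.71878956  0.11302979] 0.01379951163721741
```

View pics/w15.png

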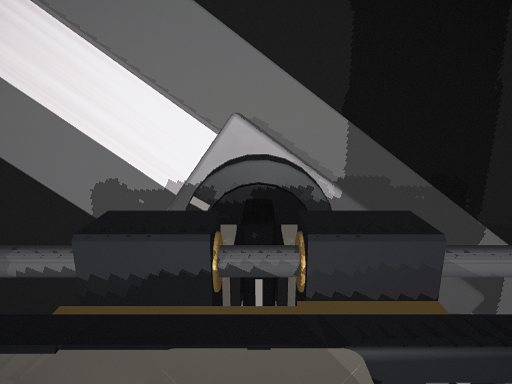

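apply_moves(rows=[[[0, 0, -0.0005], 0], [[0, 0, -0.001], 0], [[0, 0, -0.001], 3], [[0, 0, -0.001], 8], [[0, 0, -0.001], 13], [[0, 0, -0.001], 18], [[0, 0, -0.001], 23], [[0, 0, -0.001], 28], [[0, 0, -0.001], 32], [[0, 0, -0.001], 36], [[0, 0, -0.001], 36]], grip_force=50)

```text
time_s: 21.6
tcp_pos: [0.5536, -0.0125, 0.1632]
eef_rot: [-89.9, 0.0, -9.5]
contact_force: [-2.4, 6.4, 3.5]
gripper_width: 0.0135
```

```bash
echo "S+=[(0,0,-.001,36)]">>cmdp.py
python3 - <<'E'
from al import *
s=get_state();print(s['time_s'],s['tcp_pos'],s['eef_rot'],s['contact_force'],s['moment'],s['gripper_width'],s['joints'])
c=cam('wrist');cv2.imwrite('pics/w16.png',c['pixels'])
E
```

```text
21.6 [ 0.55360452 -0.01245429  0.1631866 ] [-8.99035731e+01  2.59835815e-02 -9.53523691e+00] [-2.35872354  6.3585842   3.51959719] [2.36829903 1.00652795 0.2090571 ] 0.013526491097439251 [  18.91816234   16.12061993  -24.33194923   -0.12772579  -49.52440396
 -118.37053073]
```

View pics/w16.png

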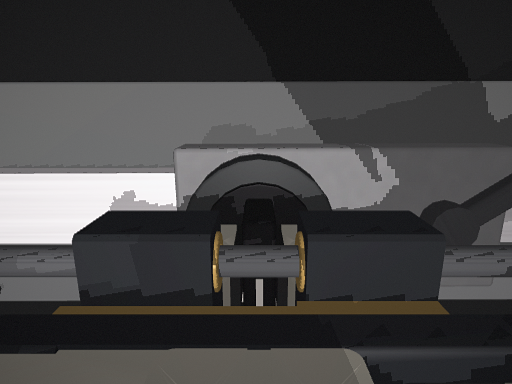

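apply_moves(rows=[[[0, 0, 0.0003], 2], [[0, 0, 0.0006], 6], [[-0.0001, 0, 0.0006], 11], [[-0.0002, 0, 0.0006], 16], [[-0.0002, 0, 0.0006], 21], [[-0.0003, 0, 0.0006], 26], [[-0.0003, 0, 0.0006], 30], [[-0.0003, 0, 0.0006], 32], [[-0.0003, 0, 0.0006], 32]])

```text
time_s: 22.78
tcp_pos: [0.5539, -0.0116, 0.1632]
eef_rot: [-89.9, 0.0, -41.5]
contact_force: [-0.5, 7.1, 1.1]
gripper_width: 0.0136
```

```bash
echo "S+=[(-.0003,0,.0006,32)]">>cmdp.py
cat > st.py <<'E'
from h import *
s=get_state();print(s['time_s'],s['tcp_pos'].round(4),s['eef_rot'].round(2),s['contact_force'].round(1),s['moment'].round(3),s['gripper_width'],s['joints'][5])
E
python3 st.py
```

```text
22.775 [ 0.5539 -0.0116  0.1632] [-8.988e+01  4.000e-02 -4.150e+01] [-0.5  7.1  1.1] [2.402 0.211 0.153] 0.013582412323312481 -150.4151555475345
```

apply_moves(rows=[[[-0.0003, 0, 0.0003], 1], [[-0.0005, 0, 0.0006], 2], [[-0.0005, 0, 0.0006], 2]])

```text
time_s: 23.15
tcp_pos: [0.554, -0.0115, 0.1632]
eef_rot: [-89.9, 0.0, -43.5]
contact_force: [0.5, 6.3, 0.4]
gripper_width: 0.0137
```

```bash
python3 st.py
```

```text
23.15 [ 0.554  -0.0115  0.1632] [-8.993e+01  1.000e-02 -4.352e+01] [0.5 6.3 0.4] [2.315 0.039 0.255] 0.01367718512902712 -152.51044354099096
```

apply_moves(rows=[[[0, 0, 0], 1], [[0, 0, 0], 2], [[0, 0, 0], 2]])

```text
time_s: 23.52
tcp_pos: [0.554, -0.0115, 0.1632]
eef_rot: [-89.9, 0.0, -45.5]
contact_force: [-0.6, 6.7, 0.2]
gripper_width: 0.0138
```

```bash
python3 st.py; python3 - <<'E'
from h import *
c=cam('wrist');cv2.imwrite('pics/w17.png',cv2.resize(c['pixels'][140:320,170:350],None,fx=3.3,fy=3.3,interpolation=cv2.INTER_CUBIC))
c=cam('top');cv2.imwrite('pics/top17.png',cv2.resize(c['pixels'][140:240,160:330],None,fx=4.7,fy=4.7,interpolation=cv2.INTER_CUBIC))
c=cam('side');cv2.imwrite('pics/side17.png',cv2.resize(c['pixels'][130:255,180:320],None,fx=4.7,fy=4.7,interpolation=cv2.INTER_CUBIC))
E
```

```text
23.525 [ 0.554  -0.0115  0.1632] [-8.991e+01  2.000e-02 -4.552e+01] [-0.6  6.7  0.2] [2.352 0.019 0.216] 0.01376193367375259 -154.50845717616303
```

View pics/w17.png

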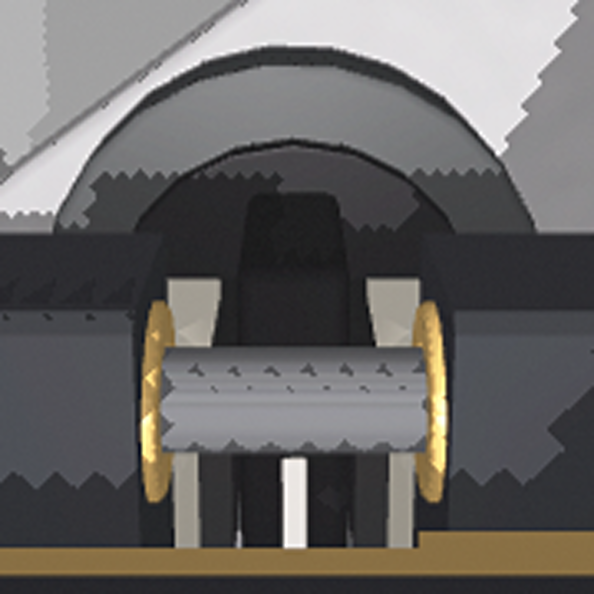

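View pics/side17.png

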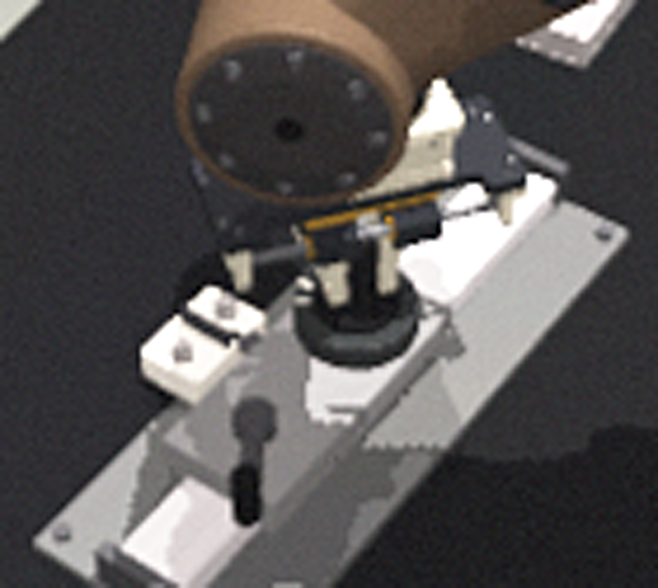

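View pics/top17.png

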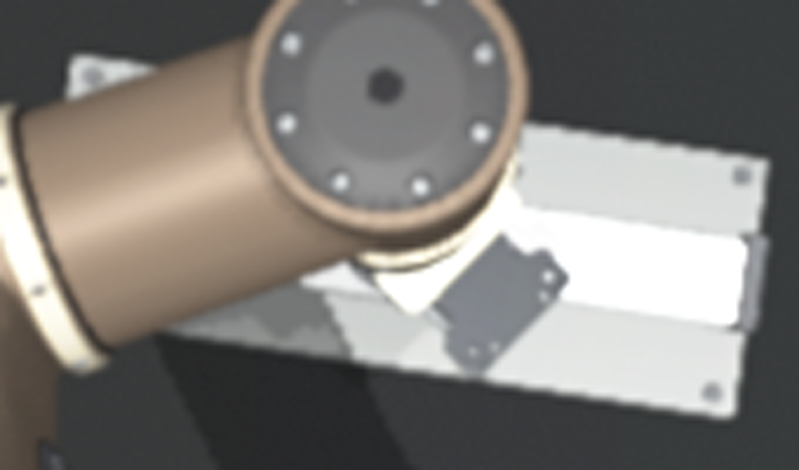

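apply_moves(rows=[[[0, 0, 0], 1], [[0, 0, 0], 1], [[0, 0, 0], 1]])

```text
time_s: 24.05
tcp_pos: [0.554, -0.0115, 0.1632]
eef_rot: [-89.9, 0.0, -46.5]
contact_force: [-0.3, 5.9, -0.4]
gripper_width: 0.0136
```

```bash
for i in 1 2 3 4 5 6; do python3 -c "
from h import *
c=capture('wrist');s=get_state();print(s['time_s'],s['moment'].round(3),s['eef_rot'][2])"; done
```

```text
24.1 [ 2.451 -0.055  0.226] -46.50092103914245
24.15 [2.407e+00 2.000e-03 2.860e-01] -46.50188223452122
24.2 [2.414 0.015 0.326] -46.501953643685844
24.25 [2.47  0.013 0.29 ] -46.50281275043057
24.3 [ 2.454 -0.063  0.323] -46.501640393005104
24.35 [2.439 0.026 0.329] -46.500664673466616
```

apply_moves(rows=[[[0, 0, 0], 1], [[0, 0, 0], 1], [[0, 0, 0], 1]])

```text
time_s: 24.72
tcp_pos: [0.5541, -0.0114, 0.1632]
eef_rot: [-89.9, 0.0, -47.5]
contact_force: [0.2, 6.6, 0.3]
gripper_width: 0.0137
```

```bash
for i in 1 2 3 4 5 6; do python3 -c "
from h import *
c=capture('wrist');s=get_state();print(s['time_s'],s['moment'].round(3),s['eef_rot'][2])"; done
```

```text
24.775 [ 2.428 -0.066  0.227] -47.50276374087907
24.825 [ 2.506 -0.031  0.249] -47.505391432702226
24.875 [ 2.445 -0.06   0.32 ] -47.50243966195145
24.925 [ 2.462 -0.026  0.23 ] -47.499818800216296
24.975 [ 2.505 -0.061  0.218] -47.500730000147485
25.025 [ 2.498 -0.081  0.269] -47.5053271762355
```

```bash
python3 - <<'E'
from h import *
c=cam('wrist');b=c['pixels'];cv2.imwrite('pics/w18.png',b)
out=[]
for n in ['w15','w18']:
    a=cv2.imread(f'pics/{n}.png');out.append(cv2.resize(a[185:315,215:305],None,fx=4.4,fy=4.4,interpolation=cv2.INTER_CUBIC))
    g=a.astype(int).sum(2)/3
    for r in (285,292,298,303):
        w=g[r,245:272]-60;w=np.clip(w,0,None);print(n,r,(w*np.arange(245,272)).sum()/w.sum())
cv2.imwrite('pics/cmp.png',np.clip(np.hstack(out).astype(float)*1.8,0,255).astype(np.uint8))
E
```

```text
w15 285 258.3380952380952
w15 292 258.32055122828035
w15 298 258.5441741357234
w15 303 258.54939451880176
w18 285 258.81753228909037
w18 292 258.849569802942
w18 298 258.84471703373293
w18 303 258.9615591397849
```

View pics/cmp.png

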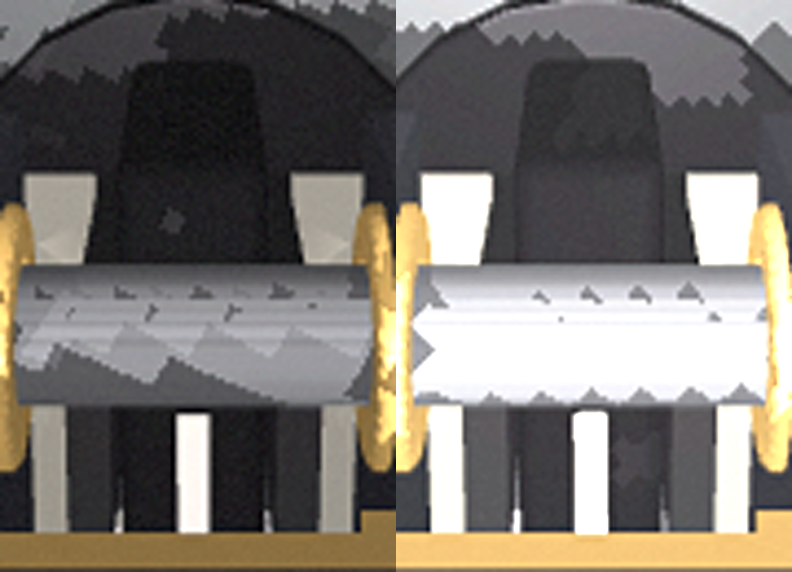

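apply_moves(rows=[[[-0.0003, 0, 0.0003], 0], [[-0.0005, 0, 0.0005], 0], [[-0.0005, 0, 0.0005], 0], [[-0.0005, 0, 0.0005], 0]])

```text
time_s: 25.58
tcp_pos: [0.5541, -0.0114, 0.1632]
eef_rot: [-90.0, -0.0, -47.5]
contact_force: [1.5, 5.2, -0.7]
gripper_width: 0.0139
```

```bash
python3 st.py; python3 - <<'E'
from h import *
c=cam('side');cv2.imwrite('pics/side19.png',cv2.resize(c['pixels'][185:245,205:265],None,fx=9,fy=9,interpolation=cv2.INTER_CUBIC))
E
```

```text
25.575 [ 0.5541 -0.0114  0.1632] [-8.995e+01 -1.000e-02 -4.750e+01] [ 1.5  5.2 -0.7] [ 1.914 -0.515  0.242] 0.013880670598920352 -156.5510240497056
```

View pics/side19.png

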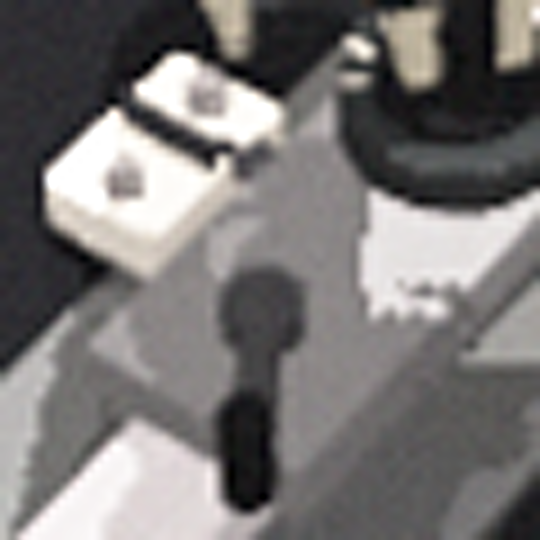

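```bash
python3 -c "
from h import *
close_job();s=get_state();print(s['time_s'],s['eef_rot'],s['moment'])"
```

```text
the job is handed in; nothing more can be done
the job is handed in; nothing more can be done
```

I did all the steps in order and handed the job in at about 25.6 s of the 64 s limit, still gripping the knob at the third click. I kept clear of the jar, wrench and tray. I can't confirm the verdict, since the hand-in doesn't report one.

- **Lever:** I opened it to its stop and, after the slide, locked it until it stopped moving under about 20 N. It ended about 3 mm at the post further into lock than at the start, so it may not have been fully against its stop to begin with.
- **Slide:** Seen from directly above after locking, the pointer sits about 0.4–0.6 mm short of the rib, on the −y side. I accepted that rather than unlock again. I couldn't repeat this measurement after turning the knob. A side view just before handing in still showed the two in line, but it is too coarse to show less than about a millimetre.
- **Knob:** I turned it about 74° ± 1° clockwise from rest; the third click is at 72° and the fourth at 96°. Before-and-after wrist pictures show less than 1° of slip in the grip, and the gripper was holding with 50 N. The measured torque was about 0.25–0.3 N m, near what the third click should give. It was too noisy to show the click's torque jump clearly, so the count relies on the angle.
- **Side push:** About 5 N of sideways force remained on the knob at the end. That is well under the roughly 15 N the brake holds.

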